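# Lay out the wardrobe fittings on their marked tiles

### The arm

A 6-joint arm with a two-finger parallel gripper is mounted at the origin on the work surface. World frame = base frame: x ahead of the robot, y to its left, z up, the work surface at z = 0. Lengths are in m, angles in rad, forces in N, time in s.
With the tool pointing down it reaches from about 0.25 to 0.775 m from the base axis. Payload 4 kg.
Tool frame: the origin (TCP) lies at the very end of the fingers, on their centre line; the grasp point (between the pads) lies 19 mm behind it (tcp_to_grasp is the distance from the TCP to the grasp point, in m); z points along the fingers, y is the line along which they close (so a half turn about z gives the same grasp; the last joint's range is limited). The gripper opens to 94 mm and grips with 3 to 60 N. Pads are 16 mm wide; open, the fingers measure 119 mm over their backs; the gripper's body (75 mm by 177 mm) begins 78 mm behind the grasp point.
Start: joints at [-1.413, 0.087, 1.371, -0, 1.684, -0.103], TCP at [0.142, -0.531, 0.206] pointing down, gripper open.
Joint ranges: [-3.1, 3.1], [-0.76, 2.03], [0.27, 2.55], [-1.08, 4.22], [0.17, 2.65], [-2.57, 2.57]. Speed limits (rad/s): [2.79, 2.79, 3.14, 3.14, 3.14, 3.14].

### API

Orientations are given as [roll, pitch, yaw] about the fixed x, y, z axes, in that order (R = Rz(yaw) Ry(pitch) Rx(roll)).
In Python, from bench import * gives the robot as it stands.
- The arm moves only by the tool advance, called after "Emit:" by a JSON object that holds its "name" and its "arguments", one argument or row to a line. Schema: {"type":"object","properties":{"steps":{"type":"array","items":{"type":"array","items":{"type":"number"},"minItems":5,"maxItems":5},"minItems":1,"maxItems":20},"only":{"type":"string"},"quiet":{"type":"boolean"},"lines":{"type":"string"}},"required":["steps"],"additionalProperties":false}. steps is a list of rows, 1 to 20 of them, each of 5 numbers: the finger opening in m, then dx, dy, dz in m, then a turn about the tool's z in rad; each row shifts and turns the commanded pose from where the row before left it, along the tool's axes as they then stand; what a row does not reach is not made up. A row lasts 1/12 s, in which the tool goes at most 0.0417 m and 0.125 rad, less where a joint would pass 70% of its speed; a pose out of reach is approached as far as the arm can. The fingers move at their own pace and stop on an object; the grip force is fixed at half the most. Time passes only in rows, so rows that do not move let the fingers close. The tool returns the time, the measured TCP pose, the force, the opening and the grip force at its end. only (a regular expression) keeps the lines of the reply that match it, lines (a string "A,B") keeps lines A to B, and quiet returns only ok. Input that does not fit is refused with a message, and nothing moves.
- get_obs(): the state, without advancing time (a new reading comes with each control period).
- snapshot(name): name is "side" or "top" or "wrist"; returns a dict with "color" (384x512x3 uint8, blue, green, red), "fx", "fy", "cx", "cy" (pixels), "extrinsics" (4x4, takes a point from world to camera coordinates). Camera axes: x right, y down, z forward; pixel columns grow to the right and rows downward; lengths in m; the calibration is good to about 2 mm. The wrist camera is an equidistant fisheye: a pixel r from the principal point sees the ray r / f radians off the axis. A picture is of the moment at which its call begins. There is no depth.
- close_job(): hands the job in; it is judged then, once.
The state is a dict: "time": time; "joint_positions": joint angles; "qvel": joint speeds; "joint_torque": joint torques, N m; "tool_pos": TCP position; "ee_rot": TCP orientation; "wrist_force": force on the tool from outside, world axes, zero at the start; "wrist_torque": the same for the moment, N m; "width": finger opening in m; "finger_force": force on a finger pad.
Only numpy, scipy, OpenCV 4.12 (cv2) and the standard library are available. Lean on these libraries where they do the work, as an engineer would, in place of code of your own. Each camera call takes 0.05 s, during which the arm holds its last target. There are 200 camera calls.

### The job

Before the wardrobe is fitted out, lay its fittings out for checking: stand the pull handle, the rail socket, the larger knob and the smaller knob each on the tile that carries its own outline, centred on the black mark, upright, and with the handle and the square flange turned to line up with their marks. Do not disturb the brass nut and the copper coupling standing among them.

Things in the scene. Friction and masses are not known exactly. Their poses are not given: they have to be found in the camera images.
- handle: Steel wardrobe pull handle, loose, standing on its two feet. Straight bar 100 mm long (along its x) x 16 mm wide (y), spanning heights 26 to 36 mm; two 14 mm square legs 68 mm apart, each on a 26 x 26 x 4 mm square foot. Origin: on the surface it stands on, below the middle of the bar; z up. About 0.12 kg. Take it across the middle of the bar (16 mm).
- socket: Steel wardrobe-rail end socket, loose: a square flange 62 x 62 x 6 mm lying flat, with an open round collar 36 mm in diameter standing up from its middle to 36 mm height. Origin: centre of the flange's underside; x and y along the flange's edges, z up. About 0.11 kg. Take it by the collar, above the flange.
- big_knob: The larger of two pale wooden door knobs, loose, standing on its foot: head 50 mm in diameter, widest at heights 23 to 30 mm, overall 36 mm high, foot 34 mm in diameter. Round about z (up). Origin: centre of the foot's underside. About 0.05 kg.
- small_knob: The smaller of two pale wooden door knobs, loose, standing on its foot: head 30 mm in diameter, widest at heights 17 to 23 mm, overall 27 mm high, foot 20 mm in diameter. Round about z (up). Origin: centre of the foot's underside. About 0.02 kg.
- handle_tile: Tile for the handle: fixed bare fibreboard tile 120 x 90 x 10 mm (all four tiles are alike except for the mark); origin: centre of its underside, so the marked top is 10 mm higher; x along the 120 mm edge, y along the 90 mm edge, z up. Flat black mark centred on its top: the handle's outline, a 104 mm bar (along the tile's x) with a 29 mm square at each foot.
- socket_tile: Tile for the rail socket: fixed bare fibreboard tile 120 x 90 x 10 mm (all four tiles are alike except for the mark); origin: centre of its underside, so the marked top is 10 mm higher; x along the 120 mm edge, y along the 90 mm edge, z up. Flat black mark centred on its top: a 66 mm square with its edges along x and y.
- big_knob_tile: Tile for the larger knob: fixed bare fibreboard tile 120 x 90 x 10 mm (all four tiles are alike except for the mark); origin: centre of its underside, so the marked top is 10 mm higher; x along the 120 mm edge, y along the 90 mm edge, z up. Flat black mark centred on its top: a disc 54 mm in diameter.
- small_knob_tile: Tile for the smaller knob: fixed bare fibreboard tile 120 x 90 x 10 mm (all four tiles are alike except for the mark); origin: centre of its underside, so the marked top is 10 mm higher; x along the 120 mm edge, y along the 90 mm edge, z up. Flat black mark centred on its top: a disc 33 mm in diameter.
- nut: Bystander: brass pipe nut, 26 mm across, 24 mm high, loose, standing among the fittings. Origin: centre of its underside. Leave it alone.
- coupling: Bystander: short copper pipe coupling, a tube 24 mm in diameter and 26 mm high, loose, standing on end among the fittings. Origin: centre of its underside. Leave it alone.

How it is judged:
At the end, for the whole second after the job is handed in: Each fitting stands upright (within 0.12 rad), released and at rest on top of its own tile, centre within 12 mm of the tile's; handle within 0.25 rad of its mark (either way round), flange within 0.25 rad of its square mark (any quarter turn) (horizontal distance between handle and handle_tile below 0.012 m and z of handle in the frame of handle_tile between 0.006 and 0.014 m and angle between each of handle, socket, big_knob, small_knob's own z axis and vertical below 0.12 rad and linear speed of each of handle, socket, big_knob, small_knob below 0.02 m/s and angular speed of each of handle, socket, big_knob, small_knob below 0.2 rad/s and horizontal distance between socket and socket_tile below 0.012 m and z of socket in the frame of socket_tile between 0.006 and 0.014 m and horizontal distance between big_knob and big_knob_tile below 0.012 m and z of big_knob in the frame of big_knob_tile between 0.006 and 0.014 m and horizontal distance between small_knob and small_knob_tile below 0.012 m and z of small_knob in the frame of small_knob_tile between 0.006 and 0.014 m and angle between the x axis of handle and the x axis of handle_tile, either way round below 0.25 rad and (angle between the x axis of socket and the x axis of socket_tile, either way round below 0.25 rad or angle between the x axis of socket and the y axis of socket_tile, either way round below 0.25 rad)); the robot touches nothing.
It fails at once if the brass nut or the copper coupling is pushed more than 20 mm or knocked over (distance of any of nut, coupling from where it was at the start of the episode above 0.02 m or angle between any of nut, coupling's own z axis and vertical above 0.5 rad).
It also fails if it takes over 96 s, if anything falls off the work surface, if the arm or the gripper's body presses on something with over 40 N, if the wrist force passes 120 N, or if a joint passes its speed limit or range.

## Working session

There is one attempt and no reset: what is moved stays moved. The work goes in short steps, Python scripts to look and compute and a tool call to move; the robot and the scene stay as the last step left them, time stands still between calls to the robot, and variables do not carry over. Pictures are saved under pics/ and viewed, at most 14 in all, crops included, and the job is handed in when it is done.

```bash
mkdir -p pics; ls
```

Run:
```python
from bench import *
import cv2
for n in("top","side"):
    s=snapshot(n); cv2.imwrite(f"pics/{n}0.png",s["color"]); print(n,s["fx"],s["fy"],s["cx"],s["cy"],s["extrinsics"])
o=get_obs(); print(o["tool_pos"],o["ee_rot"],o["time"])
```

```text
pics
top 456.8886867977236 456.8886867977236 251.2243135008123 186.01457998174436 [[-0.01349224 -0.99986646  0.00922033 -0.00144014]
 [-0.98459442  0.01167733 -0.17446338  0.5259902 ]
 [ 0.17433241 -0.01143219 -0.98462049  1.16461421]
 [ 0.          0.          0.          1.        ]]
side 410.8381706674352 410.8381706674352 247.73629801210635 189.28926653433055 [[-0.79359461 -0.60828509 -0.01403037  0.43596921]
 [-0.41710425  0.56067096 -0.7153126   0.23302395]
 [ 0.44298041 -0.56181609 -0.69866375  0.81874129]
 [ 0.          0.          0.          1.        ]]
[ 0.14174157 -0.5309292   0.20444407] [-3.13965883e+00 -2.15729470e-04  2.60827950e-01] 0.1
```

View pics/top0.png

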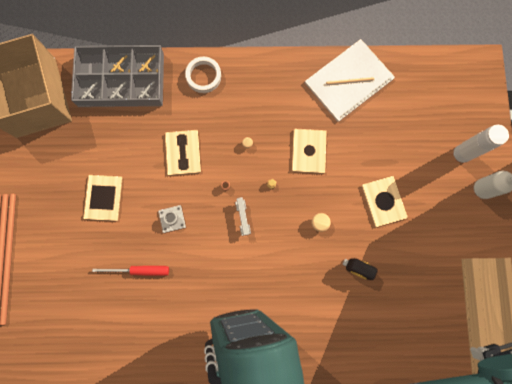

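View pics/side0.png

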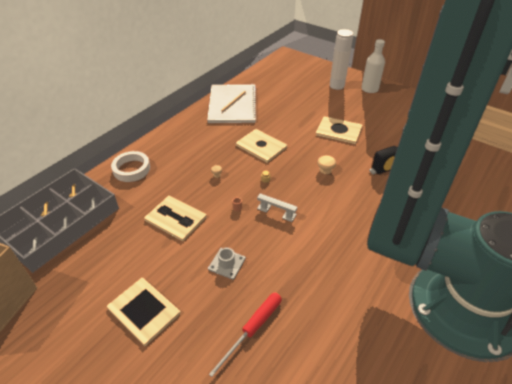

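Top view: the marks are handle (183,153), socket (103,198), small disc (309,151) and big disc (385,201). The objects are socket (171,218), handle (243,216), big knob (321,222), and probably the small knob (248,143). The coupling is at (225,186) and the nut at (272,184). Next I measure by colour and check that the small knob and nut aren't swapped.

Create h.py:
```python
import numpy as np, cv2
def ray(s,px,z):
    E=s["extrinsics"];R,t=E[:3,:3],E[:3,3]
    c=-R.T@t; d=R.T@np.array([(px[0]-s["cx"])/s["fx"],(px[1]-s["cy"])/s["fy"],1.])
    return c+d*(z-c[2])/d[2]
def blobs(mask,amin=20):
    cs,_=cv2.findContours(mask.astype(np.uint8),cv2.RETR_EXTERNAL,cv2.CHAIN_APPROX_NONE)
    return [c for c in cs if cv2.contourArea(c)>=amin]
def ctr(c):
    m=cv2.moments(c); return m["m10"]/m["m00"],m["m01"]/m["m00"]
def rect(s,c,z):
    "minimum rectangle of a contour cast on plane z: centre, sides, yaw of the long side"
    p=np.array([ray(s,q,z)[:2] for q in c[:,0,:].astype(float)],np.float32)
    b=cv2.boxPoints(cv2.minAreaRect(p*1000))/1000
    e=[b[1]-b[0],b[2]-b[1]]; e.sort(key=lambda v:-np.hypot(*v))
    return b.mean(0),[float(np.hypot(*v)) for v in e],float(np.arctan2(e[0][1],e[0][0])%np.pi)
```

Create m.py:
```python
import cv2,numpy as np
from bench import *; from h import *
np.set_printoptions(precision=4,suppress=True)
for n,rois in (("top",dict(ht=(183,153),st=(103,198),kt=(309,151),bt=(385,201),sock=(171,218),handle=(243,216),bk=(321,222),sk=(248,143),nut=(272,184),coup=(225,186))),
  ("side",dict(ht=(175,216),st=(143,308),kt=(262,144),bt=(339,128),sock=(226,262),handle=(277,207),bk=(326,163),sk=(216,171),nut=(265,177),coup=(236,208)))):
    s=snapshot(n); im=s["color"]; hsv=cv2.cvtColor(im,cv2.COLOR_BGR2HSV).astype(int); lab=cv2.cvtColor(im,cv2.COLOR_BGR2LAB).astype(int)
    for k,(u,v) in rois.items():
        if k in("ht","st","kt","bt"): m=hsv[...,2]<60; z=.01
        elif k in("sock","handle"): m=(hsv[...,1]<75)&(hsv[...,2]>70); z=.006 if k=="sock" else .031
        elif k=="coup": m=(hsv[...,2]<0); z=.02
        else: m=(hsv[...,0]>14)&(hsv[...,2]>150); z={"bk":.027,"sk":.02,"nut":.024}[k]
        w=np.zeros_like(m); w[v-26:v+27,u-26:u+27]=1
        bs=[c for c in blobs(m&w,8)]
        print(n,k,"hsv",hsv[v,u])
        for c in sorted(bs,key=lambda c:-cv2.contourArea(c))[:2]:
            r=rect(s,c,z); print("   ",np.round(ctr(c),1),cv2.contourArea(c),r[0],np.round(r[1],3),round(r[2],3), "ctr",ray(s,ctr(c),z)[:2])
    if n=="top": a=cv2.resize(im[125:250,75:415],None,fx=2.3,fy=2.3,interpolation=cv2.INTER_CUBIC); cv2.imwrite("pics/crop.png",a)
```

```bash
python3 m.py
```

```text
top ht hsv [10 98 73]
top st hsv [ 8 90 65]
top kt hsv [ 11 100  79]
top bt hsv [ 9 61 54]
    [384.6 200.6] 196.0 [ 0.487  -0.3709] [0.044 0.041] 3.08 ctr [ 0.4876 -0.3711]
top sock hsv [ 15  45 126]
    [171.6 218.6] 486.0 [0.4466 0.208 ] [0.063 0.063] 0.234 ctr [0.4463 0.2076]
top handle hsv [ 20  39 224]
    [242.6 216.3] 240.5 [0.4484 0.0162] [0.099 0.026] 0.182 ctr [0.4472 0.0157]
top bk hsv [ 23  97 253]
    [321.  221.5] 238.0 [ 0.4311 -0.1932] [0.047 0.046] 1.088 ctr [ 0.4312 -0.1927]
top sk hsv [ 19 114 247]
    [247.2 141.9] 70.0 [0.6536 0.001 ] [0.028 0.026] 2.677 ctr [0.6541 0.001 ]
top nut hsv [ 20 143 243]
    [295.  164.4] 76.5 [ 0.5881 -0.1285] [0.036 0.016] 3.113 ctr [ 0.5883 -0.1286]
    [271.4 183.1] 51.0 [ 0.5377 -0.0629] [0.024 0.022] 2.803 ctr [ 0.5373 -0.0631]
top coup hsv [ 12 146 103]
side ht hsv [12 27 47]
    [173.4 214.9] 98.0 [0.6329 0.1806] [0.089 0.018] 0.07 ctr [0.6366 0.1811]
side st hsv [12 30 43]
    [142.3 308.7] 752.5 [0.5086 0.3957] [0.059 0.058] 1.497 ctr [0.5081 0.3969]
side kt hsv [16 40 70]
side bt hsv [15 43 72]
side sock hsv [ 18  44 115]
    [226.6 262.9] 663.0 [0.4472 0.2071] [0.069 0.063] 1.783 ctr [0.4465 0.2099]
side handle hsv [ 12 107 140]
    [276.8 206.2] 388.0 [0.4447 0.0288] [0.107 0.049] 0.172 ctr [0.4425 0.0248]
side bk hsv [ 19 112 242]
    [325.9 161.6] 162.0 [ 0.4282 -0.1855] [0.071 0.043] 2.103 ctr [ 0.4323 -0.1914]
    [344.5 138.7] 56.5 [ 0.4483 -0.3   ] [0.071 0.023] 0.635 ctr [ 0.4401 -0.3107]
side sk hsv [ 15 124 197]
    [215.9 168.7] 46.5 [0.6552 0.0004] [0.032 0.021] 2.287 ctr [ 0.6561 -0.    ]
side nut hsv [ 17 141 152]
    [264.2 154.4] 163.0 [ 0.5834 -0.1138] [0.089 0.043] 0.637 ctr [ 0.5848 -0.1211]
    [269.5 199.2] 90.0 [0.467  0.0098] [0.074 0.016] 0.198 ctr [0.4737 0.0107]
side coup hsv [ 10 143 123]
```

View pics/crop.png

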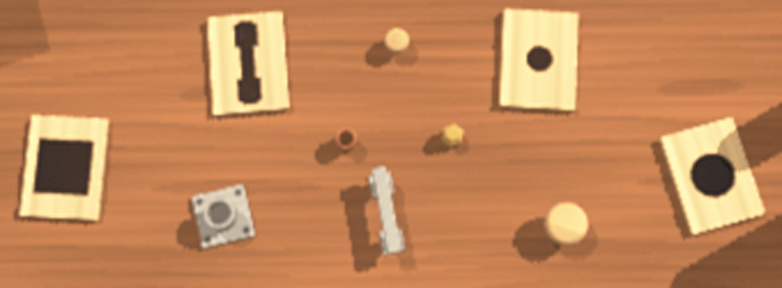

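The crop confirms it: pale round small knob at (247,142), hexagonal nut at (272,184). The marks need a looser threshold, and I'll tighten the handle bar.

Create m2.py:
```python
import cv2,numpy as np
from bench import *; from h import *
np.set_printoptions(precision=4,suppress=True)
s=snapshot("top"); im=s["color"]; hsv=cv2.cvtColor(im,cv2.COLOR_BGR2HSV).astype(int)
for k,(u,v) in dict(ht=(183,153),st=(103,198),kt=(309,151),bt=(385,201),handle=(243,216),collar=(171,217),coup=(225,186)).items():
    z=.01
    if k=="handle": m=(hsv[...,1]<75)&(hsv[...,2]>195); z=.036
    elif k=="collar": m=(hsv[...,1]<75)&(hsv[...,2]>70); z=.0
    elif k=="coup": m=(hsv[...,2]<118)&(hsv[...,1]>140); z=.026
    else: m=hsv[...,2]<115
    w=np.zeros_like(m); r_=22 if k in("ht","handle") else 12 if k in("kt",) else 8 if k=="coup" else 16; w[v-r_:v+r_+1,u-r_:u+r_+1]=1
    for c in sorted(blobs(m&w,8),key=lambda c:-cv2.contourArea(c))[:1]:
        r=rect(s,c,z); print(k,np.round(ctr(c),1),cv2.contourArea(c),r[0],np.round(r[1],3),round(r[2],3),"ctr",ray(s,ctr(c),z)[:2])
# tile boards
m=(hsv[...,0]>14)&(hsv[...,2]>150)|(hsv[...,2]<100)
for k,(u,v) in dict(ht=(183,153),st=(103,198),kt=(309,151),bt=(385,201)).items():
    m=(hsv[...,0]>15)&(hsv[...,2]>160); w=np.zeros_like(m); w[v-32:v+33,u-30:u+31]=1
    for c in sorted(blobs(m&w,8),key=lambda c:-cv2.contourArea(c))[:1]:
        r=rect(s,c,.01); print("board",k,r[0],np.round(r[1],3),round(r[2],3))
```

```bash
python3 m2.py
```

```text
ht [182.1 151.9] 204.0 [0.6306 0.1808] [0.098 0.025] 0.089 ctr [0.6304 0.1813]
st [102.1 197.2] 477.0 [0.5068 0.396 ] [0.062 0.062] 3.076 ctr [0.5065 0.3962]
kt [309.2 150.1] 59.5 [ 0.6319 -0.1714] [0.025 0.023] 1.56 ctr [ 0.6316 -0.1707]
bt [384.6 200.6] 237.5 [ 0.4881 -0.3709] [0.047 0.046] 3.08 ctr [ 0.4878 -0.3712]
handle [243.  215.6] 191.0 [0.4482 0.0155] [0.098 0.023] 0.167 ctr [0.4487 0.0146]
collar [171.7 218.6] 487.0 [0.4473 0.2089] [0.063 0.063] 0.234 ctr [0.4469 0.2085]
coup [224.9 184.9] 12.5 [0.5338 0.063 ] [0.012 0.01 ] 2.356 ctr [0.5335 0.0627]
board ht [0.6309 0.1807] [0.122 0.092] 0.076
board st [0.5066 0.3948] [0.122 0.093] 3.075
board kt [ 0.6317 -0.1699] [0.122 0.091] 3.074
board bt [ 0.4871 -0.3698] [0.121 0.092] 0.27
```

Create go.py:
```python
import sys,numpy as np
from bench import *
# go.py x y z yaw : tool-axis shift (turn applied last) from the measured pose
o=get_obs(); p=np.array(o["tool_pos"]); yaw=o["ee_rot"][2]
x,y,z,w=map(float,sys.argv[1:5]); d=np.array([x,y,z])-p; c,s=np.cos(yaw),np.sin(yaw)
t=np.array([c*d[0]+s*d[1], s*d[0]-c*d[1], -d[2]]); turn=-(w-yaw)
print("pose",p.round(4),np.round(o["ee_rot"],3),"w",round(o["width"],4),"t",round(o["time"],2),"shift",t.round(4),"norm",np.linalg.norm(t).round(3),"turn",round(turn,3))
```

```bash
python3 go.py .4312 -.193 .09 .26
```

```text
pose [ 0.1418 -0.5311  0.2049] [-3.141 -0.     0.261] w 0.0941 t 0.25 shift [ 0.3668 -0.2521  0.1149] norm 0.46 turn 0.001
```

Emit:
{"name": "advance", "arguments": {
  "steps": [
    [0.075, 0.0244, -0.0168, 0.0076, 0],
    [0.075, 0.0244, -0.0168, 0.0076, 0],
    [0.075, 0.0244, -0.0168, 0.0076, 0],
    [0.075, 0.0244, -0.0168, 0.0076, 0],
    [0.075, 0.0244, -0.0168, 0.0076, 0],
    [0.075, 0.0244, -0.0168, 0.0076, 0],
    [0.075, 0.0244, -0.0168, 0.0076, 0],
    [0.075, 0.0244, -0.0168, 0.0076, 0],
    [0.075, 0.0244, -0.0168, 0.0076, 0],
    [0.075, 0.0244, -0.0168, 0.0076, 0],
    [0.075, 0.0244, -0.0168, 0.0076, 0],
    [0.075, 0.0244, -0.0168, 0.0076, 0],
    [0.075, 0.0244, -0.0168, 0.0076, 0],
    [0.075, 0.0244, -0.0168, 0.0076, 0],
    [0.075, 0.0244, -0.0168, 0.0076, 0],
    [0.075, 0, 0, 0, 0],
    [0.075, 0, 0, 0, 0]
  ]
}}

```text
time: 1.67
tool_pos: [0.4305, -0.1924, 0.0908]
ee_rot: [-3.141, 0.002, 0.264]
wrist_force: [0.3, -0.2, -0.2]
width: 0.0747
finger_force: 0.0
```

```bash
python3 go.py .4312 -.193 .0075 .26
```

Run:
```python
from bench import *; import cv2
s=snapshot("wrist"); cv2.imwrite("pics/w1.png",s["color"])
```

```text
pose [ 0.4305 -0.1924  0.0908] [-3.141e+00  2.000e-03  2.640e-01] w 0.0747 t 1.67 shift [0.0005 0.0008 0.0833] norm 0.083 turn 0.004
```

View pics/w1.png

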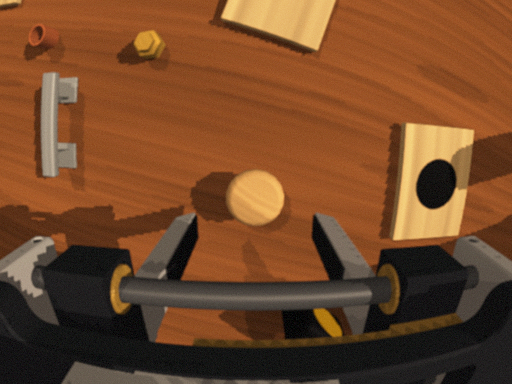

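The wrist view shows the knob at (255,197), midway between the fingertips at (197,215) and (313,215). I'll descend, grip and lift.

Emit:
{"name": "advance", "arguments": {
  "steps": [
    [0.075, 0, 0, 0.02, 0],
    [0.075, 0, 0, 0.02, 0],
    [0.075, 0, 0, 0.02, 0],
    [0.075, 0, 0, 0.015, 0],
    [0.075, 0, 0, 0.0075, 0],
    [0.075, 0, 0, 0, 0],
    [0.075, 0, 0, 0, 0],
    [0.04, 0, 0, 0, 0],
    [0.04, 0, 0, 0, 0],
    [0.04, 0, 0, 0, 0],
    [0.04, 0, 0, 0, 0],
    [0.04, 0, 0, 0, 0],
    [0.04, 0, 0, 0, 0],
    [0.04, 0, 0, -0.02, 0],
    [0.04, 0, 0, -0.025, 0],
    [0.04, 0, 0, -0.025, 0],
    [0.04, 0, 0, 0, 0]
  ]
}}

```text
time: 3.13
tool_pos: [0.4336, -0.1953, 0.0843]
ee_rot: [3.134, -0.007, 0.261]
wrist_force: [1.3, -0.2, -0.3]
width: 0.0482
finger_force: 30.0
```

```bash
python3 go.py .4875 -.3710 .0775 .26
```

```text
pose [ 0.4336 -0.1953  0.0843] [ 3.134 -0.007  0.261] w 0.0482 t 3.13 shift [0.0067 0.1836 0.0068] norm 0.184 turn 0.001
```

Emit:
{"name": "advance", "arguments": {
  "steps": [
    [0.04, 0.001, 0.0262, 0, 0],
    [0.04, 0.001, 0.0262, 0, 0],
    [0.04, 0.001, 0.0262, 0, 0],
    [0.04, 0.001, 0.0262, 0, 0],
    [0.04, 0.001, 0.0262, 0, 0],
    [0.04, 0.001, 0.0262, 0, 0],
    [0.04, 0.001, 0.0262, 0, 0],
    [0.04, 0, 0, 0, 0],
    [0.04, 0, 0, 0, 0],
    [0.04, 0, 0, 0, 0]
  ]
}}

```text
time: 3.97
tool_pos: [0.4839, -0.3681, 0.0777]
ee_rot: [-3.139, 0.001, 0.261]
wrist_force: [-0.4, -0.1, -0.3]
width: 0.0479
finger_force: 30.0
```

```bash
python3 go.py .4875 -.3710 .0185 .26
```

```text
pose [ 0.4839 -0.3681  0.0777] [-3.139e+00  1.000e-03  2.610e-01] w 0.0479 t 3.97 shift [0.0027 0.0038 0.0592] norm 0.059 turn 0.001
```

Emit:
{"name": "advance", "arguments": {
  "steps": [
    [0.04, 0.0027, 0.0038, 0.015, 0],
    [0.04, 0, 0, 0.015, 0],
    [0.04, 0, 0, 0.015, 0],
    [0.04, 0, 0, 0.009, 0],
    [0.04, 0, 0, 0.004, 0],
    [0.04, 0, 0, 0, 0],
    [0.04, 0, 0, 0, 0],
    [0.04, 0, 0, 0, 0]
  ]
}}

```text
time: 4.63
tool_pos: [0.4885, -0.372, 0.0218]
ee_rot: [3.14, -0.001, 0.261]
wrist_force: [-0.0, 0.2, -0.9]
width: 0.0479
finger_force: 30.0
```

```bash
python3 go.py .4875 -.3710 .0185 .26
```

```text
pose [ 0.4885 -0.372   0.0218] [ 3.14e+00 -1.00e-03  2.61e-01] w 0.0479 t 4.63 shift [-0.0007 -0.0012  0.0033] norm 0.004 turn 0.001
```

Emit:
{"name": "advance", "arguments": {
  "steps": [
    [0.04, 0, -0.001, 0.002, 0],
    [0.04, 0, 0, 0, 0],
    [0.04, 0, 0, 0, 0]
  ]
}}

```text
time: 4.88
tool_pos: [0.4884, -0.3713, 0.0197]
ee_rot: [3.14, -0.001, 0.261]
wrist_force: [0.7, -0.5, 0.9]
width: 0.0481
finger_force: 30.0
```

Emit:
{"name": "advance", "arguments": {
  "steps": [
    [0.065, 0, 0, 0, 0],
    [0.065, 0, 0, 0, 0],
    [0.065, 0, 0, 0, 0],
    [0.065, 0, 0, 0, 0],
    [0.065, 0, 0, -0.02, 0],
    [0.065, 0, 0, -0.03, 0],
    [0.065, 0, 0, -0.03, 0],
    [0.065, 0, 0, -0.03, 0],
    [0.065, 0, 0, 0, 0]
  ]
}}

```text
time: 5.63
tool_pos: [0.4908, -0.3736, 0.137]
ee_rot: [3.13, -0.007, 0.261]
wrist_force: [0.9, -1.7, 1.6]
width: 0.0652
finger_force: 0.0
```

```bash
python3 go.py .6545 .001 .09 .26
```

Run:
```python
from bench import *; import cv2
s=snapshot("wrist"); cv2.imwrite("pics/w2.png",s["color"])
```

```text
pose [ 0.4908 -0.3736  0.137 ] [ 3.13  -0.007  0.261] w 0.0652 t 5.63 shift [ 0.2548 -0.3197  0.047 ] norm 0.412 turn 0.001
```

View pics/w2.png

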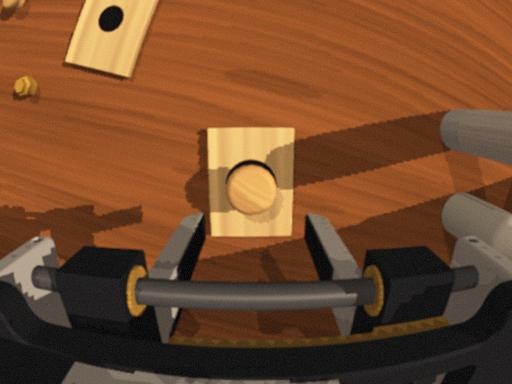

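The big knob stands on its mark, about (251,187); I'll check it from the top later. Next is the small knob.

Emit:
{"name": "advance", "arguments": {
  "steps": [
    [0.046, 0.0182, -0.0229, 0.0034, 0],
    [0.046, 0.0182, -0.0229, 0.0034, 0],
    [0.046, 0.0182, -0.0229, 0.0034, 0],
    [0.046, 0.0182, -0.0229, 0.0034, 0],
    [0.046, 0.0182, -0.0229, 0.0034, 0],
    [0.046, 0.0182, -0.0229, 0.0034, 0],
    [0.046, 0.0182, -0.0229, 0.0034, 0],
    [0.046, 0.0182, -0.0229, 0.0034, 0],
    [0.046, 0.0182, -0.0229, 0.0034, 0],
    [0.046, 0.0182, -0.0229, 0.0034, 0],
    [0.046, 0.0182, -0.0229, 0.0034, 0],
    [0.046, 0.0182, -0.0229, 0.0034, 0],
    [0.046, 0.0182, -0.0229, 0.0034, 0],
    [0.046, 0.0182, -0.0229, 0.0034, 0],
    [0.046, 0, 0, 0, 0],
    [0.046, 0, 0, 0, 0],
    [0.046, 0, 0, 0, 0],
    [0.046, 0, 0, 0, 0]
  ]
}}

```text
time: 7.18
tool_pos: [0.6506, 0.0033, 0.0806]
ee_rot: [3.141, 0.002, 0.259]
wrist_force: [-0.1, -0.1, -0.0]
width: 0.0461
finger_force: 0.0
```

```bash
python3 go.py .6545 .001 .003 .26
```

Run:
```python
from bench import *; from h import *
s=snapshot("top"); im=s["color"]; hsv=cv2.cvtColor(im,cv2.COLOR_BGR2HSV).astype(int)
cv2.imwrite("pics/t2.png",cv2.resize(im[165:240,345:425],None,fx=5,fy=5,interpolation=cv2.INTER_CUBIC))
s=snapshot("wrist"); cv2.imwrite("pics/w3.png",s["color"])
```

```text
pose [0.6506 0.0033 0.0806] [3.141e+00 2.000e-03 2.590e-01] w 0.0461 t 7.18 shift [0.0031 0.0032 0.0776] norm 0.078 turn -0.001
```

View pics/t2.png

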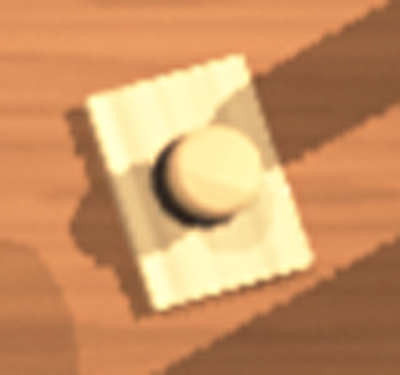

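View pics/w3.png

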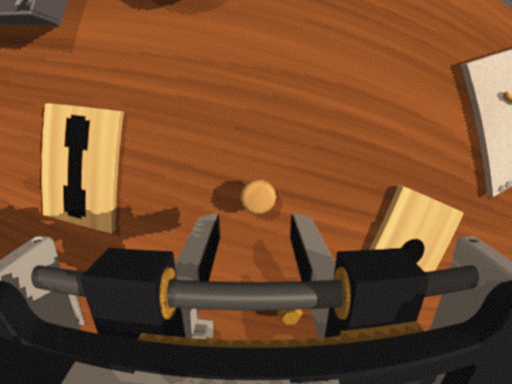

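From the top, the big-knob head at (387.6,198.6) against the mark at (384.6,200.6) is just the parallax for its height, so it is centred. The wrist view shows the small knob at (259,197), 5 px right of the finger midline, which matches dy = 3 mm.

Emit:
{"name": "advance", "arguments": {
  "steps": [
    [0.046, 0.0031, 0.0032, 0.015, 0],
    [0.046, 0, 0, 0.02, 0],
    [0.046, 0, 0, 0.02, 0],
    [0.046, 0, 0, 0.012, 0],
    [0.046, 0, 0, 0.006, 0],
    [0.046, 0, 0, 0, 0],
    [0.046, 0, 0, 0, 0],
    [0.046, 0, 0, 0, 0]
  ]
}}

```text
time: 7.95
tool_pos: [0.6562, 0.002, 0.0098]
ee_rot: [3.141, -0.002, 0.261]
wrist_force: [-0.0, 0.3, 0.7]
width: 0.0459
finger_force: 0.0
```

```bash
python3 go.py .6545 .001 .003 .26
```

```text
pose [0.6562 0.002  0.0098] [ 3.141e+00 -2.000e-03  2.610e-01] w 0.0459 t 7.95 shift [-0.0019  0.0005  0.0068] norm 0.007 turn 0.001
```

Emit:
{"name": "advance", "arguments": {
  "steps": [
    [0.046, -0.001, 0.0005, 0.004, 0],
    [0.046, 0, 0, 0.002, 0],
    [0.046, 0, 0, 0, 0],
    [0.046, 0, 0, 0, 0],
    [0.046, 0, 0, 0, 0]
  ]
}}

```text
time: 8.37
tool_pos: [0.6544, 0.0015, 0.0026]
ee_rot: [3.141, -0.0, 0.261]
wrist_force: [-0.2, 0.1, -0.0]
width: 0.046
finger_force: 0.0
```

Emit:
{"name": "advance", "arguments": {
  "steps": [
    [0.02, 0, 0, 0, 0],
    [0.02, 0, 0, 0, 0],
    [0.02, 0, 0, 0, 0],
    [0.02, 0, 0, 0, 0],
    [0.02, 0, 0, 0, 0]
  ]
}}

```text
time: 8.78
tool_pos: [0.6544, 0.0014, 0.0025]
ee_rot: [3.141, -0.0, 0.261]
wrist_force: [0.2, 0.2, 0.1]
width: 0.0278
finger_force: 30.0
```

Emit:
{"name": "advance", "arguments": {
  "steps": [
    [0.02, 0, 0, -0.02, 0],
    [0.02, 0, 0, -0.025, 0],
    [0.02, 0, 0, -0.025, 0],
    [0.02, 0, 0, 0, 0],
    [0.02, 0, 0, 0, 0],
    [0.02, 0, 0, 0, 0]
  ]
}}

```text
time: 9.28
tool_pos: [0.6537, 0.0015, 0.0713]
ee_rot: [-3.141, 0.001, 0.261]
wrist_force: [0.1, 0.6, -0.5]
width: 0.0285
finger_force: 30.0
```

```bash
python3 go.py .6317 -.1708 .0735 .26
```

```text
pose [0.6537 0.0015 0.0713] [-3.141e+00  1.000e-03  2.610e-01] w 0.0285 t 9.28 shift [-0.0657  0.1608 -0.0022] norm 0.174 turn 0.001
```

Emit:
{"name": "advance", "arguments": {
  "steps": [
    [0.02, -0.0094, 0.023, 0, 0],
    [0.02, -0.0094, 0.023, 0, 0],
    [0.02, -0.0094, 0.023, 0, 0],
    [0.02, -0.0094, 0.023, 0, 0],
    [0.02, -0.0094, 0.023, 0, 0],
    [0.02, -0.0094, 0.023, 0, 0],
    [0.02, -0.0094, 0.023, 0, 0],
    [0.02, 0, 0, 0, 0],
    [0.02, 0, 0, 0, 0],
    [0.02, 0, 0, 0, 0],
    [0.02, 0, 0, 0, 0]
  ]
}}

```text
time: 10.2
tool_pos: [0.6319, -0.1697, 0.0712]
ee_rot: [-3.14, 0.001, 0.262]
wrist_force: [0.2, 0.4, -0.9]
width: 0.0282
finger_force: 30.0
```

```bash
python3 go.py .6317 -.1708 .0135 .26
```

Run:
```python
from bench import *; import cv2
s=snapshot("wrist"); cv2.imwrite("pics/w4.png",s["color"])
```

```text
pose [ 0.6319 -0.1697  0.0712] [-3.14e+00  1.00e-03  2.62e-01] w 0.0282 t 10.2 shift [-0.0004  0.001   0.0577] norm 0.058 turn 0.002
```

View pics/w4.png

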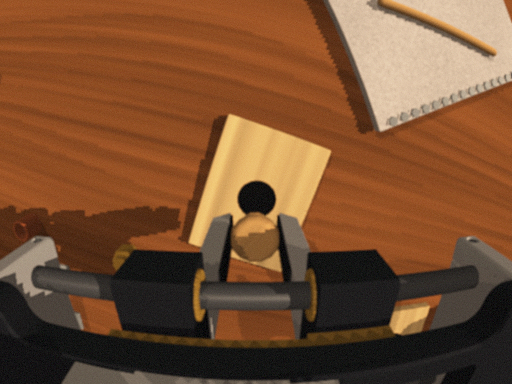

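The knob is held at (255,237), upright between the fingers, with the mark centred below at (256,200). I'll lower it and release.

Emit:
{"name": "advance", "arguments": {
  "steps": [
    [0.02, 0, 0.001, 0.015, 0],
    [0.02, 0, 0, 0.015, 0],
    [0.02, 0, 0, 0.015, 0],
    [0.02, 0, 0, 0.007, 0],
    [0.02, 0, 0, 0.004, 0],
    [0.02, 0, 0, 0, 0],
    [0.02, 0, 0, 0, 0],
    [0.02, 0, 0, 0, 0],
    [0.02, 0, 0, 0, 0]
  ]
}}

```text
time: 11.0
tool_pos: [0.6334, -0.1723, 0.0177]
ee_rot: [3.14, -0.002, 0.261]
wrist_force: [-0.6, 0.0, -0.3]
width: 0.0284
finger_force: 30.0
```

```bash
python3 go.py .6317 -.1708 .0135 .26
```

```text
pose [ 0.6334 -0.1723  0.0177] [ 3.14e+00 -2.00e-03  2.61e-01] w 0.0284 t 11.0 shift [-0.0012 -0.0019  0.0042] norm 0.005 turn 0.001
```

Emit:
{"name": "advance", "arguments": {
  "steps": [
    [0.02, -0.0012, -0.0019, 0.0035, 0],
    [0.02, 0, 0, 0, 0],
    [0.02, 0, 0, 0, 0],
    [0.02, 0, 0, 0, 0]
  ]
}}

```text
time: 11.33
tool_pos: [0.6308, -0.1705, 0.0129]
ee_rot: [3.142, 0.0, 0.261]
wrist_force: [0.0, 0.1, -0.2]
width: 0.028
finger_force: 30.0
```

Emit:
{"name": "advance", "arguments": {
  "steps": [
    [0.045, 0, 0, 0, 0],
    [0.045, 0, 0, 0, 0],
    [0.045, 0, 0, 0, 0],
    [0.045, 0, 0, 0, 0],
    [0.045, 0, 0, -0.02, 0],
    [0.045, 0, 0, -0.03, 0],
    [0.045, 0, 0, -0.03, 0],
    [0.045, 0, 0, 0, 0],
    [0.045, 0, 0, 0, 0],
    [0.045, 0, 0, 0, 0]
  ]
}}

```text
time: 12.17
tool_pos: [0.6306, -0.1704, 0.0924]
ee_rot: [-3.141, 0.0, 0.261]
wrist_force: [-0.7, -0.1, -1.1]
width: 0.0451
finger_force: 0.0
```

```bash
python3 go.py .448 .0155 .09 .19
```

```text
pose [ 0.6306 -0.1704  0.0924] [-3.141  0.     0.261] w 0.0451 t 12.17 shift [-0.1285 -0.2267  0.0024] norm 0.261 turn 0.071
```

Emit:
{"name": "advance", "arguments": {
  "steps": [
    [0.045, -0.0129, -0.0227, 0, 0],
    [0.045, -0.0129, -0.0227, 0, 0],
    [0.045, -0.0129, -0.0227, 0, 0],
    [0.045, -0.0129, -0.0227, 0, 0],
    [0.045, -0.0129, -0.0227, 0, 0],
    [0.045, -0.0129, -0.0227, 0, 0],
    [0.045, -0.0129, -0.0227, 0, 0],
    [0.045, -0.0129, -0.0227, 0, 0],
    [0.045, -0.0129, -0.0227, 0, 0],
    [0.045, -0.0129, -0.0227, 0, 0],
    [0.045, 0, 0, 0, 0.07],
    [0.045, 0, 0, 0, 0],
    [0.045, 0, 0, 0, 0],
    [0.045, 0, 0, 0, 0]
  ]
}}

```text
time: 13.33
tool_pos: [0.4475, 0.0152, 0.0919]
ee_rot: [-3.141, 0.002, 0.192]
wrist_force: [0.5, -0.2, 0.4]
width: 0.0451
finger_force: 0.0
```

```bash
python3 go.py .448 .0155 .012 .19
```

Run:
```python
from bench import *; import cv2
s=snapshot("wrist"); cv2.imwrite("pics/w5.png",s["color"])
s=snapshot("top"); cv2.imwrite("pics/t5.png",cv2.resize(s["color"][110:240,160:420],None,fx=3,fy=3,interpolation=cv2.INTER_CUBIC))
```

```text
pose [0.4475 0.0152 0.0919] [-3.141e+00  2.000e-03  1.920e-01] w 0.0451 t 13.33 shift [ 0.0006 -0.0002  0.0799] norm 0.08 turn 0.002
```

View pics/w5.png

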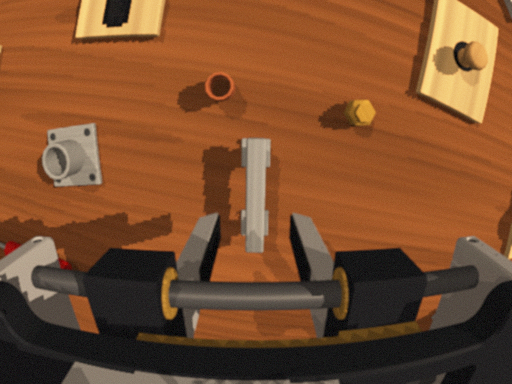

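View pics/t5.png

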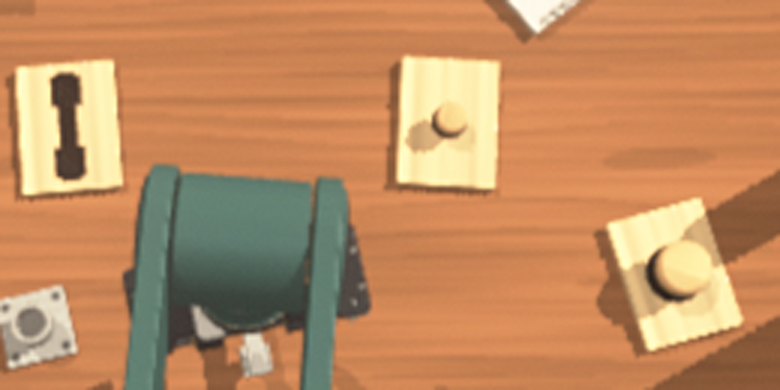

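Wrist view: the bar is vertical at column 256, spanning rows 140–250, so it is aligned and centred between the fingers. The top view shows both knobs on their tiles. I'll descend and grip.

Emit:
{"name": "advance", "arguments": {
  "steps": [
    [0.045, 0, 0, 0.02, 0],
    [0.045, 0, 0, 0.02, 0],
    [0.045, 0, 0, 0.02, 0],
    [0.045, 0, 0, 0.01, 0],
    [0.045, 0, 0, 0.006, 0],
    [0.045, 0, 0, 0.003, 0],
    [0.045, 0, 0, 0, 0],
    [0.045, 0, 0, 0, 0],
    [0.045, 0, 0, 0, 0]
  ]
}}

```text
time: 14.18
tool_pos: [0.4488, 0.0154, 0.015]
ee_rot: [3.141, -0.002, 0.191]
wrist_force: [0.2, -0.3, -0.3]
width: 0.0452
finger_force: 0.0
```

Emit:
{"name": "advance", "arguments": {
  "steps": [
    [0.005, 0, 0, 0, 0],
    [0.005, 0, 0, 0, 0],
    [0.005, 0, 0, 0, 0],
    [0.005, 0, 0, 0, 0],
    [0.005, 0, 0, 0, 0],
    [0.005, 0, 0, 0, 0]
  ]
}}

```text
time: 14.68
tool_pos: [0.4478, 0.0155, 0.014]
ee_rot: [3.141, -0.0, 0.191]
wrist_force: [0.1, 0.0, 1.1]
width: 0.0155
finger_force: 30.0
```

Emit:
{"name": "advance", "arguments": {
  "steps": [
    [0.005, 0, 0, -0.02, 0],
    [0.005, 0, 0, -0.025, 0],
    [0.005, 0, 0, -0.025, 0],
    [0.005, 0, 0, 0, 0],
    [0.005, 0, 0, 0, 0],
    [0.005, 0, 0, 0, 0],
    [0.005, 0, 0, 0, 0]
  ]
}}

```text
time: 15.27
tool_pos: [0.4463, 0.0157, 0.0818]
ee_rot: [-3.141, 0.004, 0.191]
wrist_force: [-0.0, 0.2, -0.7]
width: 0.0154
finger_force: 30.0
```

```bash
python3 go.py .6307 .181 .085 .08
```

Run:
```python
from bench import *; from h import *
s=snapshot("top"); im=s["color"]; hsv=cv2.cvtColor(im,cv2.COLOR_BGR2HSV).astype(int)
print(hsv[150,309],hsv[150,300])
```

```text
pose [0.4463 0.0157 0.0818] [-3.141  0.004  0.191] w 0.0154 t 15.27 shift [ 0.2124 -0.1273 -0.0032] norm 0.248 turn 0.111
[ 20 111 249] [ 19 106 239]
```

Emit:
{"name": "advance", "arguments": {
  "steps": [
    [0.005, 0.0212, -0.0127, 0, 0],
    [0.005, 0.0212, -0.0127, 0, 0],
    [0.005, 0.0212, -0.0127, 0, 0],
    [0.005, 0.0212, -0.0127, 0, 0],
    [0.005, 0.0212, -0.0127, 0, 0],
    [0.005, 0.0212, -0.0127, 0, 0],
    [0.005, 0.0212, -0.0127, 0, 0],
    [0.005, 0.0212, -0.0127, 0, 0],
    [0.005, 0.0212, -0.0127, 0, 0],
    [0.005, 0.0212, -0.0127, 0, 0],
    [0.005, 0, 0, 0, 0.055],
    [0.005, 0, 0, 0, 0.055],
    [0.005, 0, 0, 0, 0],
    [0.005, 0, 0, 0, 0],
    [0.005, 0, 0, 0, 0],
    [0.005, 0, 0, 0, 0]
  ]
}}

```text
time: 16.65
tool_pos: [0.6314, 0.1802, 0.0834]
ee_rot: [3.141, 0.001, 0.081]
wrist_force: [-0.3, 0.1, -1.2]
width: 0.0156
finger_force: 30.0
```

```bash
python3 go.py .6307 .181 .0235 .08
```

Run:
```python
from bench import *; import cv2
s=snapshot("wrist"); cv2.imwrite("pics/w6.png",s["color"])
```

```text
pose [0.6314 0.1802 0.0834] [3.141e+00 1.000e-03 8.100e-02] w 0.0156 t 16.65 shift [-0.0007 -0.0009  0.0599] norm 0.06 turn 0.001
```

View pics/w6.png

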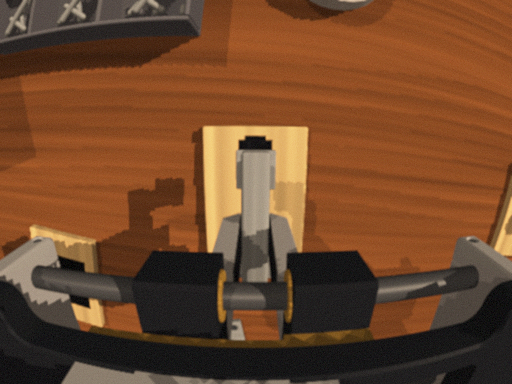

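The held bar at column 256 lines up with the tile (columns 203–308), so I'll lower it.

Emit:
{"name": "advance", "arguments": {
  "steps": [
    [0.005, -0.0005, -0.0009, 0.015, 0],
    [0.005, 0, 0, 0.015, 0],
    [0.005, 0, 0, 0.015, 0],
    [0.005, 0, 0, 0.007, 0],
    [0.005, 0, 0, 0.004, 0],
    [0.005, 0, 0, 0, 0],
    [0.005, 0, 0, 0, 0],
    [0.005, 0, 0, 0, 0],
    [0.005, 0, 0, 0, 0],
    [0.005, 0, 0, 0, 0],
    [0.005, 0, 0, 0, 0]
  ]
}}

```text
time: 17.62
tool_pos: [0.6316, 0.1814, 0.0285]
ee_rot: [-3.142, -0.001, 0.081]
wrist_force: [0.3, -0.4, -0.7]
width: 0.0157
finger_force: 30.0
```

```bash
python3 go.py .6307 .181 .0235 .08
```

```text
pose [0.6316 0.1814 0.0285] [-3.142e+00 -1.000e-03  8.100e-02] w 0.0157 t 17.62 shift [-0.0009  0.0003  0.005 ] norm 0.005 turn 0.001
```

Emit:
{"name": "advance", "arguments": {
  "steps": [
    [0.005, -0.0009, 0, 0.003, 0],
    [0.005, 0, 0, 0.0015, 0],
    [0.005, 0, 0, 0, 0],
    [0.005, 0, 0, 0, 0],
    [0.005, 0, 0, 0, 0]
  ]
}}

```text
time: 18.03
tool_pos: [0.6304, 0.1811, 0.0239]
ee_rot: [3.141, -0.0, 0.081]
wrist_force: [-2.1, -1.7, 3.0]
width: 0.0159
finger_force: 30.0
```

Emit:
{"name": "advance", "arguments": {
  "steps": [
    [0.04, 0, 0, 0, 0],
    [0.04, 0, 0, 0, 0],
    [0.04, 0, 0, 0, 0],
    [0.04, 0, 0, 0, 0],
    [0.04, 0, 0, -0.02, 0],
    [0.04, 0, 0, -0.03, 0],
    [0.04, 0, 0, -0.03, 0],
    [0.04, 0, 0, 0, 0],
    [0.04, 0, 0, 0, 0],
    [0.04, 0, 0, 0, 0]
  ]
}}

```text
time: 18.87
tool_pos: [0.63, 0.1812, 0.1026]
ee_rot: [3.141, 0.001, 0.081]
wrist_force: [-0.9, -0.4, -0.6]
width: 0.0397
finger_force: 0.0
```

```bash
python3 go.py .4468 .2083 .1 .08
```

```text
pose [0.63   0.1812 0.1026] [3.141e+00 1.000e-03 8.100e-02] w 0.0397 t 18.87 shift [-0.1804 -0.0418  0.0026] norm 0.185 turn 0.001
```

Emit:
{"name": "advance", "arguments": {
  "steps": [
    [0.062, -0.0258, -0.006, 0, 0],
    [0.062, -0.0258, -0.006, 0, 0],
    [0.062, -0.0258, -0.006, 0, 0],
    [0.062, -0.0258, -0.006, 0, 0],
    [0.062, -0.0258, -0.006, 0, 0],
    [0.062, -0.0258, -0.006, 0, 0],
    [0.062, -0.0258, -0.006, 0, 0],
    [0.062, 0, 0, 0, -0.077],
    [0.062, 0, 0, 0, -0.077],
    [0.062, 0, 0, 0, 0],
    [0.062, 0, 0, 0, 0],
    [0.062, 0, 0, 0, 0],
    [0.062, 0, 0, 0, 0]
  ]
}}

```text
time: 19.95
tool_pos: [0.4468, 0.2083, 0.1026]
ee_rot: [3.141, 0.001, 0.233]
wrist_force: [0.9, -0.1, -0.6]
width: 0.0624
finger_force: 0.0
```

```bash
python3 go.py .4468 .2083 .011 .234
```

Run:
```python
from bench import *; import cv2
s=snapshot("wrist"); cv2.imwrite("pics/w7.png",s["color"])
```

```text
pose [0.4468 0.2083 0.1026] [3.141e+00 1.000e-03 2.330e-01] w 0.0624 t 19.95 shift [-0.     -0.      0.0916] norm 0.092 turn -0.001
```

View pics/w7.png

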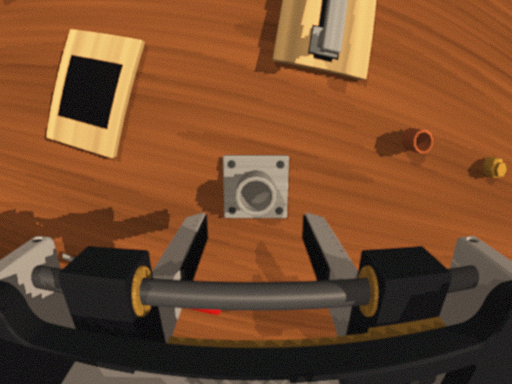

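The flange is square to the tool, columns 222–289, with the collar at (257,192) centred between the fingers. I'll descend to 0.012.

Emit:
{"name": "advance", "arguments": {
  "steps": [
    [0.062, 0, 0, 0.02, 0],
    [0.062, 0, 0, 0.025, 0],
    [0.062, 0, 0, 0.025, 0],
    [0.062, 0, 0, 0.01, 0],
    [0.062, 0, 0, 0.006, 0],
    [0.062, 0, 0, 0.003, 0],
    [0.062, 0, 0, 0, 0],
    [0.062, 0, 0, 0, 0],
    [0.062, 0, 0, 0, 0],
    [0.062, 0, 0, 0, 0]
  ]
}}

```text
time: 20.83
tool_pos: [0.4479, 0.2088, 0.0156]
ee_rot: [-3.141, -0.002, 0.235]
wrist_force: [0.5, -0.5, 0.2]
width: 0.0622
finger_force: 0.0
```

Emit:
{"name": "advance", "arguments": {
  "steps": [
    [0.025, 0, 0, 0, 0],
    [0.025, 0, 0, 0, 0],
    [0.025, 0, 0, 0, 0],
    [0.025, 0, 0, 0, 0],
    [0.025, 0, 0, 0, 0],
    [0.025, 0, 0, 0, 0]
  ]
}}

```text
time: 21.33
tool_pos: [0.447, 0.2084, 0.0144]
ee_rot: [3.141, -0.0, 0.235]
wrist_force: [0.3, 0.1, 0.9]
width: 0.034
finger_force: 30.0
```

Emit:
{"name": "advance", "arguments": {
  "steps": [
    [0.025, 0, 0, -0.02, 0],
    [0.025, 0, 0, -0.025, 0],
    [0.025, 0, 0, -0.025, 0],
    [0.025, 0, 0, 0, 0],
    [0.025, 0, 0, 0, 0],
    [0.025, 0, 0, 0, 0],
    [0.025, 0, 0, 0, 0]
  ]
}}

```text
time: 21.92
tool_pos: [0.4455, 0.208, 0.0822]
ee_rot: [3.141, 0.004, 0.235]
wrist_force: [0.5, -0.1, -0.7]
width: 0.0343
finger_force: 30.0
```

```bash
python3 go.py .5067 .3958 .083 -.066
```

```text
pose [0.4455 0.208  0.0822] [3.141 0.004 0.235] w 0.0343 t 21.92 shift [ 0.1032 -0.1684 -0.0008] norm 0.197 turn 0.301
```

Emit:
{"name": "advance", "arguments": {
  "steps": [
    [0.025, 0.0129, -0.021, 0, 0],
    [0.025, 0.0129, -0.021, 0, 0],
    [0.025, 0.0129, -0.021, 0, 0],
    [0.025, 0.0129, -0.021, 0, 0],
    [0.025, 0.0129, -0.021, 0, 0],
    [0.025, 0.0129, -0.021, 0, 0],
    [0.025, 0.0129, -0.021, 0, 0],
    [0.025, 0.0129, -0.021, 0, 0],
    [0.025, 0, 0, 0, 0.1],
    [0.025, 0, 0, 0, 0.1],
    [0.025, 0, 0, 0, 0.1],
    [0.025, 0, 0, 0, 0],
    [0.025, 0, 0, 0, 0],
    [0.025, 0, 0, 0, 0],
    [0.025, 0, 0, 0, 0]
  ]
}}

```text
time: 23.17
tool_pos: [0.5079, 0.3956, 0.0837]
ee_rot: [3.141, 0.001, -0.064]
wrist_force: [-0.2, -0.8, -1.1]
width: 0.0343
finger_force: 30.0
```

```bash
python3 go.py .5067 .3958 .0245 -.066
```

```text
pose [0.5079 0.3956 0.0837] [ 3.141e+00  1.000e-03 -6.400e-02] w 0.0343 t 23.17 shift [-0.0012 -0.0001  0.0592] norm 0.059 turn 0.002
```

Emit:
{"name": "advance", "arguments": {
  "steps": [
    [0.025, -0.0012, 0, 0.015, 0],
    [0.025, 0, 0, 0.015, 0],
    [0.025, 0, 0, 0.015, 0],
    [0.025, 0, 0, 0.007, 0],
    [0.025, 0, 0, 0.004, 0],
    [0.025, 0, 0, 0.002, 0],
    [0.025, 0, 0, 0, 0],
    [0.025, 0, 0, 0, 0],
    [0.025, 0, 0, 0, 0],
    [0.025, 0, 0, 0, 0],
    [0.025, 0, 0, 0, 0]
  ]
}}

```text
time: 24.08
tool_pos: [0.5074, 0.3962, 0.0271]
ee_rot: [-3.141, -0.001, -0.065]
wrist_force: [-0.6, -0.8, -1.0]
width: 0.034
finger_force: 30.0
```

```bash
python3 go.py .5067 .3958 .0245 -.066
```

```text
pose [0.5074 0.3962 0.0271] [-3.141e+00 -1.000e-03 -6.500e-02] w 0.034 t 24.08 shift [-0.0006  0.0005  0.0026] norm 0.003 turn 0.001
```

Emit:
{"name": "advance", "arguments": {
  "steps": [
    [0.025, 0, 0, 0.002, 0],
    [0.025, 0, 0, 0, 0],
    [0.025, 0, 0, 0, 0],
    [0.025, 0, 0, 0, 0]
  ]
}}

```text
time: 24.42
tool_pos: [0.5072, 0.3961, 0.0245]
ee_rot: [-3.141, -0.0, -0.065]
wrist_force: [0.6, 0.0, -0.1]
width: 0.0339
finger_force: 30.0
```

Emit:
{"name": "advance", "arguments": {
  "steps": [
    [0.062, 0, 0, 0, 0],
    [0.062, 0, 0, 0, 0],
    [0.062, 0, 0, 0, 0],
    [0.062, 0, 0, 0, 0],
    [0.062, 0, 0, -0.02, 0],
    [0.062, 0, 0, -0.03, 0],
    [0.062, 0, 0, -0.03, 0],
    [0.062, 0, 0, -0.03, 0],
    [0.062, -0.02, 0.02, 0, 0],
    [0.062, -0.02, 0.02, 0, 0],
    [0.062, -0.02, 0.02, 0, 0],
    [0.062, -0.02, 0.02, 0, 0],
    [0.062, -0.02, 0.02, 0, 0],
    [0.062, -0.02, 0.02, 0, 0],
    [0.062, -0.02, 0.02, 0, 0],
    [0.062, -0.02, 0.02, 0, 0],
    [0.062, 0, 0, 0, 0],
    [0.062, 0, 0, 0, 0]
  ]
}}

```text
time: 25.92
tool_pos: [0.3365, 0.2464, 0.1348]
ee_rot: [-3.141, -0.002, -0.066]
wrist_force: [-0.1, 0.6, 0.1]
width: 0.0619
finger_force: 0.0
```

Create chk.py:
```python
from bench import *; from h import *
np.set_printoptions(precision=4,suppress=True)
s=snapshot("top"); im=s["color"]; hsv=cv2.cvtColor(im,cv2.COLOR_BGR2HSV).astype(int); lab=cv2.cvtColor(im,cv2.COLOR_BGR2LAB)
a=cv2.resize(im[125:250,75:415],None,fx=2.3,fy=2.3,interpolation=cv2.INTER_CUBIC); cv2.imwrite("pics/final.png",a)
grey=(hsv[...,1]<75)&(hsv[...,2]>80)
for k,(u,v),m,z,t in (("handle",(183,151),grey&(hsv[...,2]>185),.046,(.6307,.181)),("socket",(102,197),grey,.016,(.5067,.3958))):
    w=np.zeros_like(m); w[v-24:v+25,u-20:u+21]=1
    c=max(blobs(m&w,5),key=cv2.contourArea); r=rect(s,c,z); print(k,r[0],np.round(r[1],3),round(r[2],3),"err",r[0]-np.array(t))
b=cv2.resize(im[135:165,295:325],None,fx=9,fy=9,interpolation=cv2.INTER_CUBIC); cv2.imwrite("pics/sk.png",b)
```

```bash
python3 chk.py; python3 go.py .35 .2 .15 0
```

```text
handle [0.6295 0.1773] [0.101 0.025] 0.075 err [-0.0012 -0.0037]
socket [0.5061 0.3954] [0.065 0.063] 1.503 err [-0.0006 -0.0004]
pose [0.3373 0.247  0.1349] [-3.14e+00 -2.00e-03 -6.50e-02] w 0.062 t 25.97 shift [ 0.0158  0.046  -0.0151] norm 0.051 turn -0.065
```

View pics/final.png

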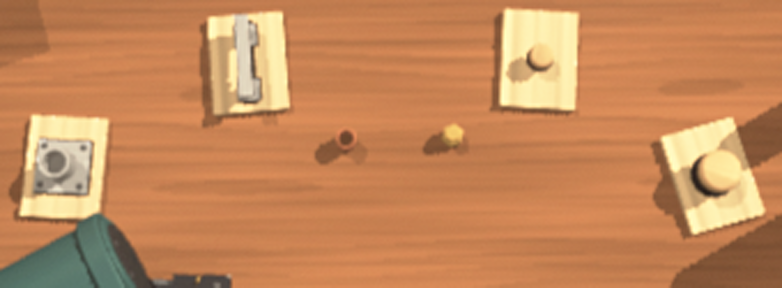

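View pics/sk.png

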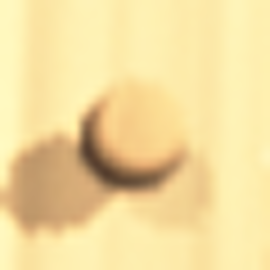

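The final view shows all four fittings upright on their tiles. The handle is within 4 mm and 0.01 rad, the socket within 1 mm, and both knobs within about 2 mm; the nut and coupling are where they were. I'm handing in.

```bash
python3 -c "
from bench import *
print(close_job())"
```

```text
the job is handed in; nothing more can be done
None
```

The job is handed in at about 26 s: all four fittings stand upright and aligned on their own tiles, within about 4 mm of the marks in the last top view, and the nut and coupling were not disturbed; no verdict was returned.

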